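# Reset the ratchet board, clamp the shipper, prop it at notch two

## Task

The tilting inspection board is propped too steep: by the black bar on its far edge, lift it past its top notch so that the red pawl is thrown clear of the teeth, then lower it until it lies flat, which sets the pawl back. While it lies flat, swing the orange clamp fully down over the blue slice shipper. Then raise the board to its second notch from the bottom and let it down gently onto the pawl, let go only once you feel the pawl carry it, and leave it propped there; never let the board fall freely or force it down against the pawl, and leave the vial, the small carton and the timer where they stand.

Things in the scene. Friction and masses are not known exactly. Their poses are not given: they have to be found in the camera images.
- stand: Fixed stand: grey base plate 185 x 262 x 8 mm with two aluminium cheeks that carry the board's hinge. Origin on the bench, straight below the middle of the hinge line; x points from the hinge along the flat board (roughly away from the robot), y along the hinge line (left), z up. A round blue shipper (116 mm across, 13 mm thick) is fixed on the board, its middle 76 mm from the hinge line.
- hinge_mid (a point): Middle of the board's hinge line, 100 mm above the bench; fixed to the stand, with the stand's axes. The white board, 190 mm wide and 8 mm thick, its mid plane through this line, reaches 143 mm from it. Released from the pawl it falls if let go; lower it slowly, at some 0.5 rad/s. It weighs about 0.5 kg: 2 to 5 N at the bar when flat.
- pawl: Red tumbler pawl, 60 mm tall, on the stand's right; origin: pivot; z along it. Leaning toward the hinge, onto the steel quadrant that turns with the board, it lets the board rise and stops it coming down; leaning the far way it is out of action. Past the top notch, at 1.05 to 1.32 rad, the quadrant throws it out; the last 0.02 to 0.05 rad above flat tip it back. Takes 30 N down at the bar.
- board (a joint): Tilt of the board, rad: 0 = flat on its rests, positive = far edge up, end stop 1.43. Third notch (brass tooth): 0.62. First, second and fourth: about 0.27, 0.44, 0.79, but together up to 0.06 higher or lower from stand to stand, so the pawl must be felt: pressed down at the bar, the board gives way until the pawl carries it, then no more. Rising, the pawl drops in at most 0.05 past a notch.
- bar_mid (a point): Middle of the black lifting bar, on its axis: a freely turning sleeve 14 mm thick, 104 mm long between two arms, parallel to the hinge line, 188 mm from it, in the board's mid plane, 35 mm clear of the board's far edge. Gripped from above, fingers closing along the stand's x, it turns in the grip as the board swings. Axes: x from hinge to bar, y along the bar, z the board's upward normal.
- clamp (a joint): Orange hold-down clamp on the board's left side, rad: 0 = fully down over the shipper, grows as it stands up and leans outward (left), 1.57 = square to the board, stop 1.95. Stiff hinge (about 0.03 N m): it stays where it is left. Its hinge line runs along the board's x, 86 mm left of the board's middle and 21 mm above its mid plane; the clamp's middle is 76 mm from the board's hinge line.
- clamp_end (a point): Free end of the orange clamp, a flat paddle 24 mm wide (along the board's x), 6 mm thick, reaching 66 mm from its hinge. It is pushed over from the left and pressed down: then its end points right and its upper face lies 25 mm above the board's mid plane, that is 125 mm above the bench when the board is flat.
- vial: Loose vial with a blue cap, 24 mm thick, 58 mm tall, standing on the bench to the right of the stand. Origin: centre of its underside.
- small_carton: Loose flat white carton, 71 x 70 x 22 mm, on the bench to the right of the stand, near the robot. Origin: centre of its underside.
- timer: Loose white countdown timer, 42 x 68 x 55 mm, on the bench beyond the stand's left far corner. Origin: centre of its underside.

How it is judged:
On the way, in this order (a step that is already met when the one before it is completed fails the run):
1. the board has been lifted past its top notch (value of joint board above 1.04 rad), for 0.1 s.
2. the board lies flat (value of joint board below 0.05 rad), for 0.2 s.
3. the clamp is down over the shipper while the board lies flat (value of joint clamp below 0.12 rad and value of joint board below 0.07 rad), for 0.2 s.
4. still held by the robot, the board has been let down onto the pawl in its second notch, so that the pawl carries it (value of joint board between 0.35 and 0.54 rad and contact force between pawl and anything else above 4 N and contact force between the fingers and anything else above 1 N), for 0.1 s.
At the end, for the whole second after the job is handed in: The board rests on its pawl in the second notch from the bottom (tilt between 0.35 and 0.54 rad; the neighbouring notches lie outside), not moving (under 0.05 rad/s) and not held by the robot, and the clamp is down (within 0.12 rad of fully down) (value of joint board between 0.35 and 0.54 rad and velocity of joint board between -0.05 and 0.05 rad/s and value of joint clamp below 0.12 rad); the robot touches nothing.
It fails at once if the board is forced down against the pawl (over 110 N on the pawl's tip, some 35 N at the bar) (contact force between pawl and anything else above 110 N).
It fails at once if the board falls (comes down faster than 1.5 rad/s) (velocity of joint board below -1.5 rad/s).
It fails at once if the vial, the small carton or the timer is moved by more than 20 mm (distance of any of vial, small_carton, timer from where it was at the start of the episode above 0.02 m).
It also fails if it takes over 58 s, if anything falls off the work surface, if the arm or the gripper's body presses on something with over 40 N, if the wrist force passes 120 N, or if a joint passes its speed limit or range.

## Robot

A 6-joint arm with a two-finger parallel gripper is mounted at the origin on a cart in front of the work surface, level with it; the furniture and walls round the work are solid. World frame = base frame: x ahead of the robot, y to its left, z up, the work surface at z = 0. Lengths are in m, angles in rad, forces in N, time in s.
With the tool pointing down it reaches from about 0.425 to 0.95 m from the base axis. Payload 3.5 kg.
Tool frame: the origin (TCP) lies midway between the tips of the shut fingers; the grasp point (between the pads) lies 19 mm behind it; z points along the fingers, y is the line along which they close (so a half turn about z gives the same grasp; the last joint's range is limited). The gripper opens to 85 mm and grips with 20 to 120 N. Pads are 22 mm wide; open, the fingers measure 114 mm over their backs; the gripper's body (76 mm by 85 mm) begins 54 mm behind the grasp point. The pads swing forward as they close: fully open they stand 13 mm farther back than shut.
Start: joints at [1.155, 0.286, 1.577, -0, 1.279, -0.15], TCP at [0.177, 0.651, 0.231] pointing down, gripper open.
Joint ranges: [-2.77, 2.77], [-0.9, 2.22], [0.21, 2.48], [-1.53, 4.67], [0.24, 2.81], [-2.84, 2.84]. Speed limits (rad/s): [2.79, 2.79, 3.14, 3.14, 3.14, 3.14].

## Interface

Orientations are given as a unit quaternion [x, y, z, w].
In Python, from plant import * gives the robot as it stands.
- The arm moves only by the tool move_arm, never from a script. Its argument "moves" is a list of rows, each a list of 3 entries, a list of its own where there are three numbers: the opening, from 0 (shut) to 1 (fully open), then the shift along the tool's x, y, z in m, then the turn, a rotation vector about the tool's x, y, z in rad. A call has exactly 10 rows; each row shifts and turns the commanded pose from where the row before left it, along the tool's axes as they then stand; what a row does not reach is not made up. A row lasts 1/12 s, in which the tool goes at most 41.7 mm and 7.16 degrees, less where a joint would pass 70% of its speed; a pose out of reach is approached as far as the arm can. A call is refused whole if a number of a shift passes 0.0417 or a number of a turn 0.125, either way. A call with a gripper value outside its range is refused whole. The fingers move at their own pace and stop on an object; "grip_force" is the grip in N (left out, the last holds). Time passes only in rows, so rows that do not move let the fingers close, or fill a call up. It gives the time, the measured TCP pose, the force, the opening and the grip force at its end, in the units of the state.
- get_state(): the state, without advancing time (a new reading comes with each control period).
- read_camera(name): name is "side" or "top" or "wrist"; returns the picture (480x640x3 uint8, red, green, blue); there is no depth.
- camera_params(name): a dict with "fx", "fy", "cx", "cy" (pixels), "rvec" (rotation vector, rad) and "tvec" (3), from world to camera coordinates, as OpenCV has them; the wrist camera has in their place "tool_from_camera" (4x4, takes a point from camera to tool coordinates, whose origin is the TCP and whose axes are the flange's). Camera axes: x right, y down, z forward; pixel columns grow to the right and rows downward; lengths in m; the calibration is good to about 2 mm. A picture is of the moment at which its call begins: read the wrist's pose just before it. camera_params takes no time and is no camera call.
- sign_off(): hands the job in; it is judged then, once.
The state is a dict: "time": time; "qpos": joint angles; "dq": joint speeds; "joint_efforts": joint torques, N m; "eef_pos": TCP position; "tcp_rot": TCP orientation; "contact_force": force on the tool from outside, world axes, zero at the start; "wrist_torque": the same for the moment, N m; "opening": opening from 0.0 (shut) to 1.0 (fully open); "finger_force": force on a finger pad.
Only numpy, scipy, OpenCV 4.12 (cv2) and the standard library are available. Lean on these libraries where they do the work, as an engineer would, in place of code of your own. Each camera call takes 0.05 s, during which the arm holds its last target. There are 200 camera calls.

## Working session

There is one attempt and no reset: what is moved stays moved. The work goes in short steps, Python scripts to look and compute and a tool call to move; the robot and the scene stay as the last step left them, time stands still between calls to the robot, and variables do not carry over. Pictures are saved under pics/ and viewed, at most 10 in all, crops included, and the job is handed in when it is done.

Besides the shell and the picture viewer there is one more tool, called after "Request:" as a command line: name --argument value ..., lists and objects as JSON in quotes. move_arm: Moves the arm, as the interface text tells. Its arguments: {"type":"object","properties":{"moves":{"type":"array"},"grip_force":{"type":"number"}},"required":["moves"]}

```bash
mkdir -p pics
cat > h.py <<'E'
from plant import *
import numpy as np, cv2
from scipy.spatial.transform import Rotation as R
def snap(n,f): cv2.imwrite('pics/'+f,cv2.cvtColor(read_camera(n),cv2.COLOR_RGB2BGR))
def cam(n):
    p=camera_params(n);K=np.array([[p['fx'],0,p['cx']],[0,p['fy'],p['cy']],[0,0,1.]])
    return K,np.array(p['rvec'],float),np.array(p['tvec'],float)
def proj(n,P): K,r,t=cam(n);return cv2.projectPoints(np.array(P,float).reshape(-1,3),r,t,K,None)[0].reshape(-1,2)
def onz(n,uv,z):
    K,r,t=cam(n);M=R.from_rotvec(r.ravel()).as_matrix();d=M.T@np.linalg.inv(K)@[*uv,1];c=-M.T@t.ravel()
    return c+d*(z-c[2])/d[2]
E
python3 - <<'E'
from h import *
print(get_state())
snap('top','t1.png');snap('side','s1.png')
for n in('top','side'):print(camera_params(n))
E
```

```text
{'time': 0.0, 'qpos': array([ 1.15499517e+00,  2.87213887e-01,  1.57820413e+00,  2.57785690e-05,
        1.27857398e+00, -1.50001847e-01]), 'dq': array([ 0.00030371,  0.00029447, -0.00064733,  0.00080236, -0.00259898,
       -0.00158994]), 'joint_efforts': array([-1.25900737e-03, -4.05976260e+01, -2.92625999e+01, -1.97887061e-04,
        5.86518217e-03, -1.38714213e-05]), 'eef_pos': array([0.17700571, 0.65069276, 0.22990033]), 'tcp_rot': array([ 1.32512379e-01,  9.91180624e-01, -1.14853820e-03, -3.46727342e-04]), 'contact_force': array([ 0.2785659 ,  0.34828961, -0.14911602]), 'wrist_torque': array([-0.04632156,  0.00210598,  0.00540551]), 'finger_force': 0.0, 'opening': 1.00164005375203}
{'fx': 471.4182802568551, 'fy': 471.4182802568551, 'cx': 320.1644727129225, 'cy': 238.43620648759938, 'rvec': array([ 2.16267524, -2.22801524,  0.01763919]), 'tvec': array([0.04483304, 0.57073976, 1.08708178])}
{'fx': 563.6821553308307, 'fy': 563.6821553308307, 'cx': 322.6431801022412, 'cy': 237.2349287266107, 'rvec': array([ 2.22652037, -0.57077347,  0.278399  ]), 'tvec': array([-0.5041128 ,  0.2636541 ,  1.08378818])}
```

View pics/t1.png

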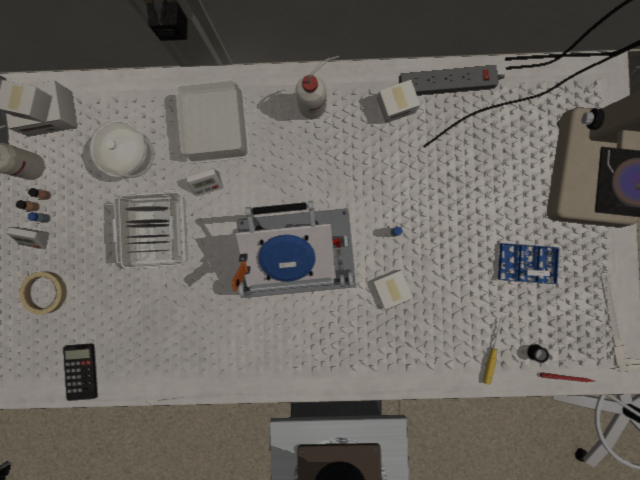

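View pics/s1.png

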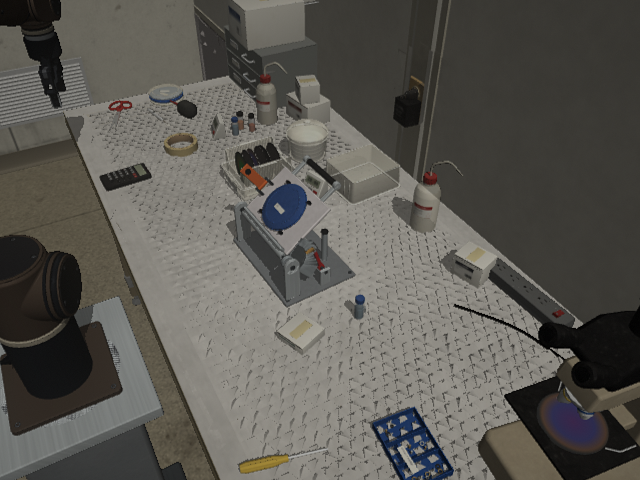

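Run:
```python
from h import *
t=cv2.imread('pics/t1.png');s=cv2.imread('pics/s1.png')
a=cv2.resize(t[190:310,220:370],None,fx=5,fy=5,interpolation=cv2.INTER_CUBIC)
b=cv2.resize(s[140:310,225:365],None,fx=3.53,fy=3.53,interpolation=cv2.INTER_CUBIC)
a=cv2.convertScaleAbs(a,alpha=1.4,beta=20);
cv2.imwrite('pics/t2.png',a[:600,:750]);cv2.imwrite('pics/s2.png',cv2.convertScaleAbs(b,alpha=1.4,beta=20)[:600])
```

```text
(no output)
```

View pics/t2.png

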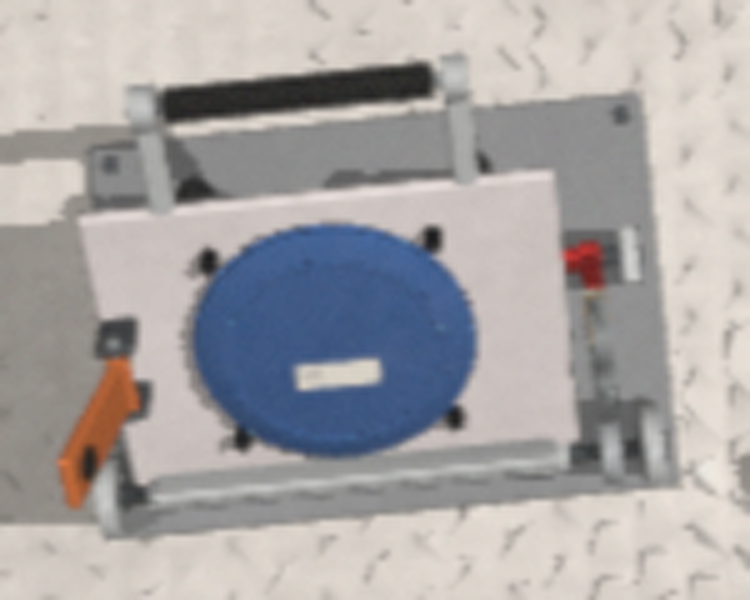

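View pics/s2.png

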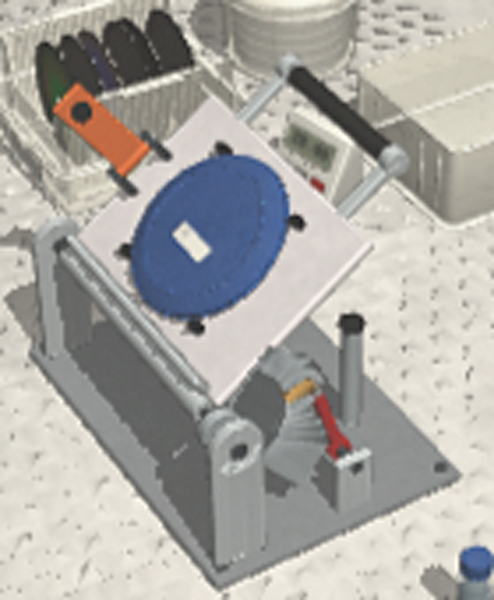

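```bash
cat > fit.py <<'E'
from h import *
from scipy.optimize import least_squares
def B(p,r,y,n):  # board coords -> world
    X,Y,a,th=p[:4]
    sx=r*np.cos(th)-n*np.sin(th); sz=r*np.sin(th)+n
    sz=r*np.sin(th)+n*np.cos(th)
    return [X+sx*np.cos(a)-y*np.sin(a),Y+sx*np.sin(a)+y*np.cos(a),.1+sz]
E
python3 - <<'E'
from fit import *
T=lambda u,v:(u/5+220,v/5+190); S=lambda u,v:(u/3.53+225,v/3.53+140)
ob=[('top',(.188,.052,0),T(162,104)),('top',(.188,-.052,0),T(433,80)),
('top',(.143,.095,.004),T(80,218)),('top',(.143,-.095,.004),T(553,172)),
('side',(.188,.052,0),S(297,80)),('side',(.188,-.052,0),S(388,150)),
('side',(.143,.095,.004),S(210,97)),('side',(.143,-.095,.004),S(372,245))]
f=lambda p:np.concatenate([proj(c,B(p,*b))[0]-np.array(o) for c,b,o in ob])
r=least_squares(f,[.5,.1,0.05,.7],loss='soft_l1');print(r.x,r.fun.reshape(-1,2).round(1))
# clamp angle: end point in side (70,105), top (68,485)
p=r.x
for ca in np.arange(.8,2,.1):
    b=(.076,.086+.066*-np.cos(ca),.021+.066*np.sin(ca)); print(ca.round(2),proj('top',B(p,*b)),proj('side',B(p,*b)))
print(T(70,482),S(72,103))
print('bar',B(p,.188,0,0), 'hinge',B(p,0,0,0))
for n in ['vial','carton','timer']:pass
print('vial cap',onz('top',(396,231),.055),'carton',onz('top',(392,289),.022),'timer',onz('top',(205,181),.05))
print('Tool z at side?',camera_params('wrist'))
E
```

```text
[0.46974989 0.08883132 0.07272653 0.58226628] [[ 0.6 -0.1]
 [ 0.1 -0.9]
 [-0.9  0.4]
 [ 0.5 -0.4]
 [-0.3 -0.2]
 [-0.5  2.5]
 [-0.  -0.9]
 [-0.3 -0.2]]
0.8 [[266.20954095 277.82731818]] [[260.6865834  184.55416006]]
0.9 [[263.51319053 279.42931258]] [[258.52108229 182.40245057]]
1.0 [[260.60001948 280.90488076]] [[256.39365858 180.28089544]]
1.1 [[257.5014745  282.23557834]] [[254.32893456 178.21405646]]
1.2 [[254.25207006 283.40454518]] [[252.35062551 176.22569363]]
1.3 [[250.88889978 284.39683837]] [[250.48116508 174.33838902]]
1.4 [[247.45106694 285.19973478]] [[248.74136444 172.57320205]]
1.5 [[243.97904909 285.80299156]] [[247.15011424 170.94936568]]
1.6 [[240.5140152  286.19905448]] [[245.72413634 169.48403056]]
1.7 [[237.0971168  286.38320608]] [[244.47779001 168.19206225]]
1.8 [[233.768776  286.3536479]] [[243.42293504 167.08589406]]
1.9 [[230.56799358 286.11151409]] [[242.56885148 166.17543602]]
(234.0, 286.4) (245.39660056657223, 169.17847025495752)
bar [np.float64(0.6263559050490629), np.float64(0.10024085525598336), np.float64(0.20338461831482027)] hinge [np.float64(0.4697498922990719), np.float64(0.08883132124058288), np.float64(0.1)]
vial cap [ 0.58176584 -0.14221826  0.055     ] carton [ 0.45081287 -0.13321669  0.022     ] timer [0.70820346 0.2836955  0.05      ]
Tool z at side? {'fx': 350.2559891095979, 'fy': 350.2559891095979, 'cx': 323.2899791593049, 'cy': 238.8164735302912, 'tool_from_camera': array([[ 7.63672878e-04, -9.57478434e-01, -2.88503839e-01,
         7.27189710e-02],
       [ 9.99999532e-01,  9.02389647e-04, -3.47815495e-04,
         1.50159709e-04],
       [ 5.93368713e-04, -2.88503438e-01,  9.57478676e-01,
        -1.41962788e-01],
       [ 0.00000000e+00,  0.00000000e+00,  0.00000000e+00,
         1.00000000e+00]])}
```

```bash
cat >> fit.py <<'E'
P=[0.4697,0.0888,0.0727]
def stand(x,y,z): a=P[2];return np.array([P[0]+x*np.cos(a)-y*np.sin(a),P[1]+x*np.sin(a)+y*np.cos(a),z])
def down(yaw): # tool z down, tool y at angle yaw in world
    return R.from_matrix(np.array([[-np.sin(yaw),np.cos(yaw),0],[np.cos(yaw),np.sin(yaw),0],[0,0,-1]]).T)
def rows(pts,rots,s=None):
    """poses -> rows from current measured pose"""
    s=s or (get_state()['eef_pos'],R.from_quat(get_state()['tcp_rot']))
    p,q=np.array(s[0]),s[1]; out=[]
    for t,r in zip(pts,rots):
        d=np.round(q.inv().apply(np.array(t)-p),4); w=np.round((q.inv()*r).as_rotvec(),3)
        out.append([d.tolist(),w.tolist()]); p=p+q.apply(d); q=q*R.from_rotvec(w)
    return out
def interp(t,r,n,s=None):
    from scipy.spatial.transform import Slerp
    s=s or (get_state()['eef_pos'],R.from_quat(get_state()['tcp_rot']))
    f=np.arange(1,n+1)/n; sl=Slerp([0,1],R.concatenate([s[1],r]))
    return rows([s[0]+(np.array(t)-s[0])*k for k in f],list(sl(f)),s)
E
python3 - <<'E'
from fit import *
for r in interp(stand(.157,0,.30),down(P[2]),20):print(r)
E
```

```text
[[-0.0289, -0.0207, -0.0035], [-0.0, 0.0, 0.062]]
[[-0.0301, -0.0188, -0.0034], [-0.0, 0.0, 0.061]]
[[-0.0312, -0.017, -0.0035], [-0.0, 0.0, 0.062]]
[[-0.0323, -0.015, -0.0034], [-0.0, 0.0, 0.061]]
[[-0.033, -0.013, -0.0035], [-0.0, 0.0, 0.062]]
[[-0.0338, -0.0109, -0.0035], [-0.001, 0.0, 0.062]]
[[-0.0344, -0.0088, -0.0034], [0.0, 0.0, 0.061]]
[[-0.0349, -0.0067, -0.0035], [0.0, 0.0, 0.062]]
[[-0.0353, -0.0045, -0.0035], [0.0, 0.001, 0.062]]
[[-0.0354, -0.0024, -0.0035], [0.0, -0.0, 0.061]]
[[-0.0356, -0.0001, -0.0035], [-0.0, -0.0, 0.062]]
[[-0.0354, 0.002, -0.0035], [-0.0, -0.0, 0.061]]
[[-0.0353, 0.0042, -0.0035], [-0.0, -0.0, 0.062]]
[[-0.035, 0.0064, -0.0035], [-0.0, -0.0, 0.062]]
[[-0.0345, 0.0085, -0.0035], [-0.001, -0.0, 0.061]]
[[-0.0339, 0.0106, -0.0035], [0.0, -0.0, 0.062]]
[[-0.0331, 0.0127, -0.0035], [0.0, -0.0, 0.061]]
[[-0.0324, 0.0147, -0.0035], [0.0, -0.0, 0.062]]
[[-0.0314, 0.0167, -0.0035], [0.0, 0.0, 0.062]]
[[-0.0302, 0.0185, -0.0035], [-0.0, 0.0, 0.061]]
```

Request:
move_arm --moves '[[0.5,[-0.029,-0.021,-0.0035],[0,0,0.062]],[0.5,[-0.03,-0.019,-0.0035],[0,0,0.062]],[0.5,[-0.031,-0.017,-0.0035],[0,0,0.062]],[0.5,[-0.032,-0.015,-0.0035],[0,0,0.062]],[0.5,[-0.033,-0.013,-0.0035],[0,0,0.062]],[0.5,[-0.034,-0.011,-0.0035],[0,0,0.062]],[0.5,[-0.0345,-0.009,-0.0035],[0,0,0.062]],[0.5,[-0.035,-0.0065,-0.0035],[0,0,0.062]],[0.5,[-0.035,-0.0045,-0.0035],[0,0,0.062]],[0.5,[-0.0355,-0.0025,-0.0035],[0,0,0.062]]]' --grip_force 60

```text
time: 0.93
eef_pos: [0.4013, 0.3734, 0.266]
tcp_rot: [0.43, 0.903, -0.0, -0.0]
contact_force: [0.7, 0.5, -0.7]
opening: 0.499
finger_force: 0.0
```

Request:
move_arm --moves '[[0.5,[-0.0355,0,-0.0035],[0,0,0.062]],[0.5,[-0.0355,0.002,-0.0035],[0,0,0.061]],[0.5,[-0.0355,0.004,-0.0035],[0,0,0.062]],[0.5,[-0.035,0.0065,-0.0035],[0,0,0.061]],[0.5,[-0.0345,0.0085,-0.0035],[0,0,0.062]],[0.5,[-0.034,0.0105,-0.0035],[0,0,0.061]],[0.5,[-0.033,0.0125,-0.0035],[0,0,0.062]],[0.5,[-0.0325,0.0145,-0.0035],[0,0,0.061]],[0.5,[-0.0315,0.0165,-0.0035],[0,0,0.061]],[0.5,[-0.03,0.0185,-0.0035],[0,0,0.06]]]'

```text
time: 1.77
eef_pos: [0.6245, 0.0971, 0.3008]
tcp_rot: [0.682, 0.731, -0.0, -0.0]
contact_force: [0.4, 1.3, 0.2]
opening: 0.5
finger_force: 0.0
```

Run:
```python
from fit import *
s=get_state();print(s['time'],s['eef_pos'],s['tcp_rot'],s['contact_force'],s['qpos'],s['opening'])
p=camera_params('wrist');M=p['tool_from_camera']
snap('wrist','w1.png')
im=cv2.imread('pics/w1.png')
# project predicted bar ends
q=R.from_quat(s['tcp_rot'])
for th in(.58,.62):
  for y in(.052,-.052):
    X=q.inv().apply(stand(.188*np.cos(th),y,.1+.188*np.sin(th))-s['eef_pos']); c=np.linalg.inv(M)@[*X,1]
    print(th,y,p['fx']*c[0]/c[2]+p['cx'],p['fy']*c[1]/c[2]+p['cy'])
for r in interp(stand(.157,0,.185),down(P[2]),6):print(r)
```

```text
1.7667 [0.62446176 0.09705999 0.30084644] [ 6.82390671e-01  7.30987474e-01 -3.36352220e-04 -4.13479033e-04] [0.38593534 1.33586685 0.19547948] [-6.17867045e-03  1.49046621e-01  1.61155484e+00  6.71905479e-05
  1.38205517e+00 -7.49311128e-02] 0.4998557214880158
0.58 0.052 325.45324057719284 161.6907643995033
0.58 -0.052 325.64758070826815 302.09731860029336
0.62 0.052 319.0043912066201 162.45077826448994
0.62 -0.052 319.9508643624061 305.98685169594546
[[0.0015, -0.0003, 0.0194], [0.0, 0.001, -0.002]]
[[0.0015, -0.0002, 0.0193], [0.001, 0.0, -0.002]]
[[0.0015, -0.0003, 0.0194], [0.0, 0.001, -0.001]]
[[0.0015, -0.0002, 0.0194], [0.001, 0.001, -0.002]]
[[0.0014, -0.0002, 0.0193], [0.0, 0.001, -0.002]]
[[0.0014, -0.0002, 0.0194], [0.001, 0.0, -0.002]]
```

View pics/w1.png

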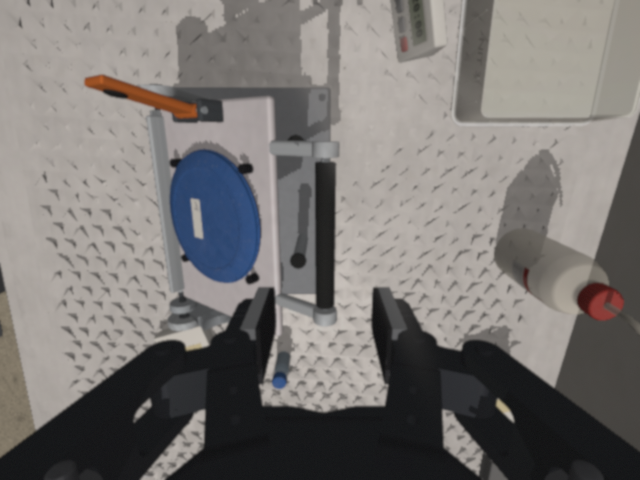

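Request:
move_arm --moves '[[0.5,[0.001,0,0.0193],[0,0,0]],[0.5,[0.001,0,0.0193],[0,0,0]],[0.5,[0.001,0,0.0193],[0,0,0]],[0.5,[0.001,0,0.0193],[0,0,0]],[0.5,[0,0,0.0193],[0,0,0]],[0.5,[0,0,0.0193],[0,0,0]],[0.0,[0,0,0],[0,0,0]],[0.0,[0,0,0],[0,0,0]],[0.0,[0,0,0],[0,0,0]],[0.0,[0,0,0],[0,0,0]]]' --grip_force 40

```text
time: 2.65
eef_pos: [0.6234, 0.1028, 0.1862]
tcp_rot: [0.681, 0.732, -0.0, -0.0]
contact_force: [-2.0, -0.1, -3.0]
opening: 0.149
finger_force: 38.9
```

Run:
```python
from fit import *
s=get_state();print(s['time'],s['eef_pos'],s['tcp_rot'],s['contact_force'],s['opening'],s['finger_force'])
a=P[2]
d=s['eef_pos']-np.array([P[0],P[1],0]);x=d[0]*np.cos(a)+d[1]*np.sin(a);z=s['eef_pos'][2]+.019-.1
print(x,z,np.hypot(x,z),np.arctan2(z,x))
```

```text
2.65 [0.62335266 0.10284976 0.18616688] [ 6.81182548e-01  7.32113536e-01 -1.58033787e-04 -2.85479110e-04] [-2.04967091 -0.09386295 -3.01968364] 0.14876356396424384 38.90086770057678
0.15426730257927537 0.1051668833605745 0.18670424205374228 0.5983508832901702
```

```bash
cat >> fit.py <<'E'
def arc(a,b,n,r=.188):
    t=np.linspace(a,b,n+1)
    for i,(u,w) in enumerate(zip(r*np.diff(np.cos(t)),-r*np.diff(np.sin(t)))):print(i%10,round(t[i+1],3),[0,round(float(u),4),round(float(w),4)])
E
python3 -c "
from fit import *
arc(.6,1.36,20)"
```

```text
0 0.638 [0, -0.0041, -0.0058]
1 0.676 [0, -0.0044, -0.0057]
2 0.714 [0, -0.0046, -0.0055]
3 0.752 [0, -0.0048, -0.0053]
4 0.79 [0, -0.005, -0.0051]
5 0.828 [0, -0.0052, -0.0049]
6 0.866 [0, -0.0054, -0.0047]
7 0.904 [0, -0.0055, -0.0045]
8 0.942 [0, -0.0057, -0.0043]
9 0.98 [0, -0.0059, -0.0041]
0 1.018 [0, -0.006, -0.0039]
1 1.056 [0, -0.0061, -0.0036]
2 1.094 [0, -0.0063, -0.0034]
3 1.132 [0, -0.0064, -0.0032]
4 1.17 [0, -0.0065, -0.0029]
5 1.208 [0, -0.0066, -0.0027]
6 1.246 [0, -0.0067, -0.0024]
7 1.284 [0, -0.0068, -0.0022]
8 1.322 [0, -0.0069, -0.0019]
9 1.36 [0, -0.007, -0.0016]
```

Request:
move_arm --moves '[[0,[0,-0.0041,-0.0058],[0,0,0]],[0,[0,-0.0044,-0.0057],[0,0,0]],[0,[0,-0.0046,-0.0055],[0,0,0]],[0,[0,-0.0048,-0.0053],[0,0,0]],[0,[0,-0.005,-0.0051],[0,0,0]],[0,[0,-0.0052,-0.0049],[0,0,0]],[0,[0,-0.0054,-0.0047],[0,0,0]],[0,[0,-0.0055,-0.0045],[0,0,0]],[0,[0,-0.0057,-0.0043],[0,0,0]],[0,[0,-0.0059,-0.0041],[0,0,0]]]'

```text
time: 3.48
eef_pos: [0.5715, 0.0993, 0.2346]
tcp_rot: [0.681, 0.732, -0.001, -0.001]
contact_force: [-4.5, 1.8, -8.9]
opening: 0.15
finger_force: 38.9
```

```bash
cat >> fit.py <<'E'
def est():
    s=get_state();a=P[2]
    d=s['eef_pos']-np.array([P[0],P[1],0]);x=d[0]*np.cos(a)+d[1]*np.sin(a);y=-d[0]*np.sin(a)+d[1]*np.cos(a);z=s['eef_pos'][2]+.019-.1
    f=s['contact_force'];print('t',s['time'],'xyz',np.round([x,y,z],4),'r',np.hypot(x,z).round(4),'th',np.arctan2(z,x).round(3),'F',f.round(1),'op',round(s['opening'],3),round(s['finger_force'],1))
E
python3 -c "
from fit import *
est()"
```

```text
t 3.4833 xyz [0.1023 0.0031 0.1536] r 0.1845 th 0.983 F [-4.5  1.8 -8.9] op 0.15 38.9
```

Request:
move_arm --moves '[[0,[0,-0.006,-0.0039],[0,0,0]],[0,[0,-0.0061,-0.0036],[0,0,0]],[0,[0,-0.0063,-0.0034],[0,0,0]],[0,[0,-0.0064,-0.0032],[0,0,0]],[0,[0,-0.0065,-0.0029],[0,0,0]],[0,[0,-0.0066,-0.0027],[0,0,0]],[0,[0,-0.0067,-0.0024],[0,0,0]],[0,[0,-0.0068,-0.0022],[0,0,0]],[0,[0,-0.0069,-0.0019],[0,0,0]],[0,[0,-0.007,-0.0016],[0,0,0]]]'

```text
time: 4.32
eef_pos: [0.5056, 0.0949, 0.2602]
tcp_rot: [0.681, 0.732, -0.001, -0.003]
contact_force: [-2.7, 3.8, -17.2]
opening: 0.15
finger_force: 38.9
```

```bash
python3 -c "
from fit import *
est()
snap('side','s3.png');im=cv2.imread('pics/s3.png')
cv2.imwrite('pics/s3c.png',cv2.convertScaleAbs(cv2.resize(im[140:310,225:365],None,fx=3.53,fy=3.53,interpolation=cv2.INTER_CUBIC),alpha=1.4,beta=20))"
```

```text
t 4.3167 xyz [0.0362 0.0035 0.1792] r 0.1828 th 1.371 F [ -2.7   3.8 -17.2] op 0.15 38.9
```

View pics/s3c.png

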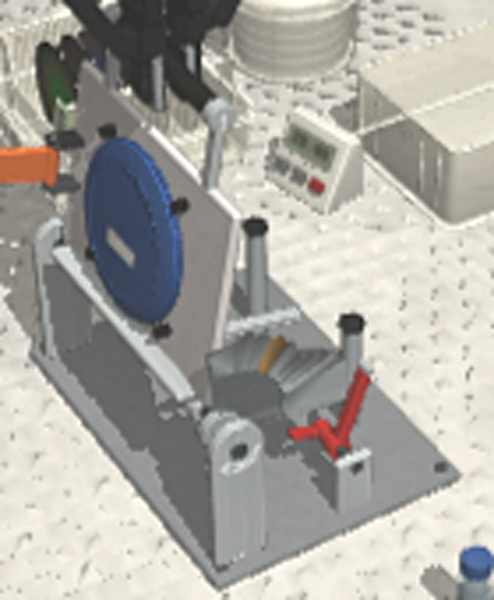

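```bash
python3 -c "
from fit import *
arc(1.385,0.0,34)"
```

```text
0 1.344 [0, 0.0075, 0.0016]
1 1.304 [0, 0.0074, 0.0019]
2 1.263 [0, 0.0073, 0.0022]
3 1.222 [0, 0.0072, 0.0025]
4 1.181 [0, 0.0071, 0.0028]
5 1.141 [0, 0.007, 0.0031]
6 1.1 [0, 0.0069, 0.0033]
7 1.059 [0, 0.0068, 0.0036]
8 1.018 [0, 0.0066, 0.0039]
9 0.978 [0, 0.0064, 0.0042]
0 0.937 [0, 0.0063, 0.0044]
1 0.896 [0, 0.0061, 0.0047]
2 0.855 [0, 0.0059, 0.0049]
3 0.815 [0, 0.0057, 0.0051]
4 0.774 [0, 0.0055, 0.0054]
5 0.733 [0, 0.0052, 0.0056]
6 0.692 [0, 0.005, 0.0058]
7 0.652 [0, 0.0048, 0.006]
8 0.611 [0, 0.0045, 0.0062]
9 0.57 [0, 0.0043, 0.0064]
0 0.53 [0, 0.004, 0.0065]
1 0.489 [0, 0.0037, 0.0067]
2 0.448 [0, 0.0035, 0.0068]
3 0.407 [0, 0.0032, 0.007]
4 0.367 [0, 0.0029, 0.0071]
5 0.326 [0, 0.0026, 0.0072]
6 0.285 [0, 0.0023, 0.0073]
7 0.244 [0, 0.002, 0.0074]
8 0.204 [0, 0.0017, 0.0075]
9 0.163 [0, 0.0014, 0.0075]
0 0.122 [0, 0.0011, 0.0076]
1 0.081 [0, 0.0008, 0.0076]
2 0.041 [0, 0.0005, 0.0076]
3 0.0 [0, 0.0002, 0.0077]
```

Request:
move_arm --moves '[[0,[0,0.0075,0.0022],[0,0,0]],[0,[0,0.0074,0.0024],[0,0,0]],[0,[0,0.0073,0.0022],[0,0,0]],[0,[0,0.0072,0.0025],[0,0,0]],[0,[0,0.0071,0.0028],[0,0,0]],[0,[0,0.007,0.0031],[0,0,0]],[0,[0,0.0069,0.0033],[0,0,0]],[0,[0,0.0068,0.0036],[0,0,0]],[0,[0,0.0066,0.0039],[0,0,0]],[0,[0,0.0064,0.0042],[0,0,0]]]'

```text
time: 5.2
eef_pos: [0.5765, 0.0997, 0.2313]
tcp_rot: [0.681, 0.732, -0.002, -0.002]
contact_force: [-6.2, 2.6, -11.7]
opening: 0.149
finger_force: 39.5
```

```bash
sed -i "s/'th',np/'TH',np.arctan2(z+.0053,x-.002).round(3),'th',np/" fit.py; python3 -c "
from fit import *
est()"
```

```text
t 5.2 xyz [0.1073 0.0031 0.1503] r 0.1846 TH 0.976 th 0.951 F [ -6.2   2.6 -11.7] op 0.149 39.5
```

Good tracking; continue.

Request:
move_arm --moves '[[0,[0,0.006,0.0046],[0,0,0]],[0,[0,0.0058,0.005],[0,0,0]],[0,[0,0.0057,0.005],[0,0,0]],[0,[0,0.0057,0.0051],[0,0,0]],[0,[0,0.0055,0.0054],[0,0,0]],[0,[0,0.0052,0.0056],[0,0,0]],[0,[0,0.005,0.0058],[0,0,0]],[0,[0,0.0048,0.006],[0,0,0]],[0,[0,0.0045,0.0062],[0,0,0]],[0,[0,0.0043,0.0064],[0,0,0]]]'

```text
time: 6.03
eef_pos: [0.6294, 0.1032, 0.1775]
tcp_rot: [0.681, 0.732, -0.001, -0.001]
contact_force: [-8.1, 2.1, -6.5]
opening: 0.148
finger_force: 39.9
```

Request:
move_arm --moves '[[0,[0,0.004,0.0065],[0,0,0]],[0,[0,0.0037,0.0067],[0,0,0]],[0,[0,0.0035,0.0068],[0,0,0]],[0,[0,0.0032,0.007],[0,0,0]],[0,[0,0.0029,0.0071],[0,0,0]],[0,[0,0.0026,0.0072],[0,0,0]],[0,[0,0.0023,0.0073],[0,0,0]],[0,[0,0.002,0.0074],[0,0,0]],[0,[0,0.0017,0.0075],[0,0,0]],[0,[0,0.0014,0.0075],[0,0,0]]]'

```text
time: 6.87
eef_pos: [0.6569, 0.1051, 0.1074]
tcp_rot: [0.681, 0.732, -0.001, -0.001]
contact_force: [-8.6, 2.0, -2.9]
opening: 0.147
finger_force: 40.2
```

```bash
python3 -c "
from fit import *
est()"
```

```text
t 6.8667 xyz [0.1878 0.0026 0.0264] r 0.1897 TH 0.169 th 0.139 F [-8.6  2.  -2.9] op 0.147 40.2
```

Request:
move_arm --moves '[[0,[0,0.0005,0.0075],[0,0,0]],[0,[0,0.0002,0.0075],[0,0,0]],[0,[0,0,0.0065],[0,0,0]],[0,[0,0,0.005],[0,0,0]],[0,[0,-0.0005,0.003],[0,0,0]],[0,[0,0,0.002],[0,0,0]],[0,[0,0,0.001],[0,0,0]],[0,[0,0,0.001],[0,0,0]],[0,[0,0,0.0005],[0,0,0]],[0,[0,0,0],[0,0,0]]]'

```text
time: 7.7
eef_pos: [0.6597, 0.1052, 0.075]
tcp_rot: [0.681, 0.732, 0.002, 0.002]
contact_force: [-0.6, 2.3, 1.8]
opening: 0.149
finger_force: 40.7
```

```bash
python3 -c "
from fit import *
est()"
```

```text
t 7.7 xyz [ 0.1907  0.0026 -0.006 ] r 0.1908 TH -0.004 th -0.032 F [-0.6  2.3  1.8] op 0.149 40.7
```

Request:
move_arm --moves '[[0,[0,0,0.001],[0,0,0]],[0,[0,0,0.0005],[0,0,0]],[0,[0,0,0],[0,0,0]],[0.42,[0,0,0],[0,0,0]],[0.42,[0,0,0],[0,0,0]],[0.42,[0,0,-0.01],[0,0,0]],[0.42,[0,0,-0.03],[0,0,0]],[0.42,[0,0,-0.04],[0,0,0]],[0.42,[0,0,-0.04],[0,0,0]],[0.0,[0,0,-0.04],[0,0,0]]]'

```text
time: 8.53
eef_pos: [0.6574, 0.1046, 0.2331]
tcp_rot: [0.681, 0.732, -0.001, 0.0]
contact_force: [1.1, 0.7, 0.6]
opening: 0.295
finger_force: 0.0
```

```bash
python3 -c "
from fit import *
est()
snap('side','s4.png');im=cv2.imread('pics/s4.png')
cv2.imwrite('pics/s4c.png',cv2.convertScaleAbs(cv2.resize(im[140:310,225:365],None,fx=3.53,fy=3.53,interpolation=cv2.INTER_CUBIC),alpha=1.4,beta=20))"
```

```text
t 8.5333 xyz [0.1884 0.0021 0.1521] r 0.2421 TH 0.701 th 0.679 F [1.1 0.7 0.6] op 0.295 0.0
```

View pics/s4c.png

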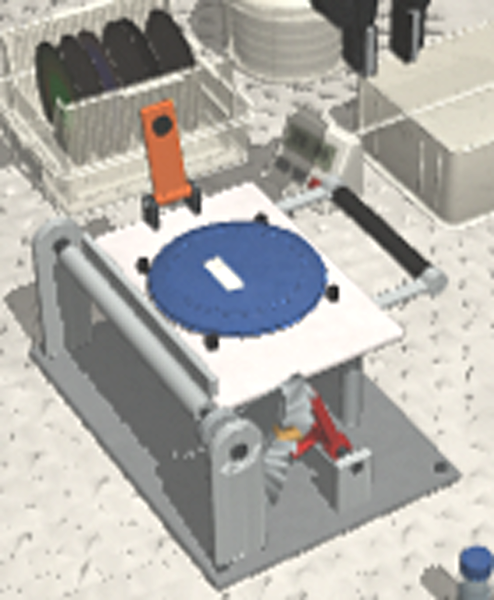

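Request:
move_arm --moves '[[0,[0.028,-0.022,-0.005],[0,0,0]],[0,[0.029,-0.0225,-0.005],[0,0,0]],[0,[0.029,-0.0225,-0.005],[0,0,0]],[0,[0.029,-0.0225,0],[0,0,0]],[0,[0.029,-0.0225,0],[0,0,0]],[0,[0,0,0.023],[0,0,0]],[0,[0,0,0.023],[0,0,0]],[0,[0,0,0.023],[0,0,0]],[0,[0,0,0.023],[0,0,0]],[0,[0,0,0],[0,0,0]]]'

```text
time: 9.42
eef_pos: [0.5323, 0.2395, 0.1489]
tcp_rot: [0.681, 0.732, -0.004, -0.002]
contact_force: [-0.4, -0.6, -0.9]
opening: -0.0
finger_force: 0.0
```

```bash
python3 -c "
from fit import *
est()"
```

```text
t 9.4167 xyz [0.0734 0.1458 0.0679] r 0.1 TH 0.798 th 0.746 F [-0.4 -0.6 -0.9] op -0.0 0.0
```

Request:
move_arm --moves '[[0,[-0.01,0.002,0],[0,0,0]],[0,[-0.01,0,0],[0,0,0]],[0,[-0.01,0,0],[0,0,0]],[0,[-0.01,0,-0.001],[0,0,0]],[0,[-0.01,0,-0.001],[0,0,0]],[0,[-0.01,0,0.005],[0,0,0]],[0,[-0.01,0,0.006],[0,0,0]],[0,[-0.01,0,0.006],[0,0,0]],[0,[-0.01,0,0.006],[0,0,0]],[0,[0,0,0.001],[0,0,0]]]'

```text
time: 10.25
eef_pos: [0.5432, 0.1489, 0.1303]
tcp_rot: [0.682, 0.732, -0.002, -0.001]
contact_force: [-0.5, -0.6, 0.8]
opening: 0.002
finger_force: 0.3
```

```bash
python3 -c "
from fit import *
est()"
```

```text
t 10.25 xyz [0.0777 0.0546 0.0493] r 0.092 TH 0.625 th 0.565 F [-0.5 -0.6  0.8] op 0.002 0.3
```

Press down the last few millimetres.

Request:
move_arm --moves '[[0,[-0.003,0,0.002],[0,0,0]],[0,[-0.003,0,0.0015],[0,0,0]],[0,[0,0,0.001],[0,0,0]],[0,[0,0,0.001],[0,0,0]],[0,[0,0,0.0005],[0,0,0]],[0,[0,0,0.0005],[0,0,0]],[0,[0,0,0],[0,0,0]],[0,[0,0,0],[0,0,0]],[0,[0,0,0],[0,0,0]],[0,[0,0,0],[0,0,0]]]'

```text
time: 11.08
eef_pos: [0.5447, 0.1453, 0.126]
tcp_rot: [0.681, 0.732, 0.0, -0.0]
contact_force: [0.6, 0.2, -1.0]
opening: 0.004
finger_force: 0.1
```

```bash
python3 -c "
from fit import *
est()"
```

```text
t 11.0833 xyz [0.0789 0.0509 0.045 ] r 0.0908 TH 0.579 th 0.519 F [ 0.6  0.2 -1. ] op 0.004 0.1
```

Request:
move_arm --moves '[[0,[0,0,0.001],[0,0,0]],[0,[0,0,0.001],[0,0,0]],[0,[0,0,0.0007],[0,0,0]],[0,[0,0,0.0005],[0,0,0]],[0,[0,0,0],[0,0,0]],[0,[0,0,0],[0,0,0]],[0,[0,0,0],[0,0,0]],[0,[0,0,0],[0,0,0]],[0,[0,0,0],[0,0,0]],[0,[0,0,0],[0,0,0]]]'

```text
time: 11.92
eef_pos: [0.5448, 0.1452, 0.1243]
tcp_rot: [0.681, 0.732, -0.0, 0.0]
contact_force: [-3.4, -0.2, 6.4]
opening: -0.004
finger_force: 3.5
```

```bash
python3 -c "
from fit import *
est()"
```

```text
t 11.9167 xyz [0.079  0.0508 0.0433] r 0.0901 TH 0.563 th 0.501 F [-3.4 -0.2  6.4] op -0.004 3.5
```

Request:
move_arm --moves '[[0,[0,0,-0.036],[0,0,0]],[0,[0,0,-0.04],[0,0,0]],[0.42,[-0.012,0.028,0],[0,0,0]],[0.42,[-0.012,0.028,0],[0,0,0]],[0.42,[-0.012,0.028,0],[0,0,0]],[0.42,[-0.012,0.0275,0],[0,0,0]],[0.42,[0,0,0],[0,0,0]],[0.42,[0,0,0.02],[0,0,0]],[0.42,[0,0,0.02],[0,0,0]],[0.42,[0,0,0],[0,0,0]]]'

```text
time: 12.75
eef_pos: [0.656, 0.1053, 0.1532]
tcp_rot: [0.681, 0.732, -0.003, -0.004]
contact_force: [-0.5, 0.9, -1.5]
opening: 0.419
finger_force: 0.0
```

```bash
python3 -c "
from fit import *
est()
snap('wrist','w5.png')"
```

```text
t 12.75 xyz [0.187  0.0029 0.0722] r 0.2004 TH 0.397 th 0.368 F [-0.5  0.9 -1.5] op 0.419 0.0
```

View pics/w5.png

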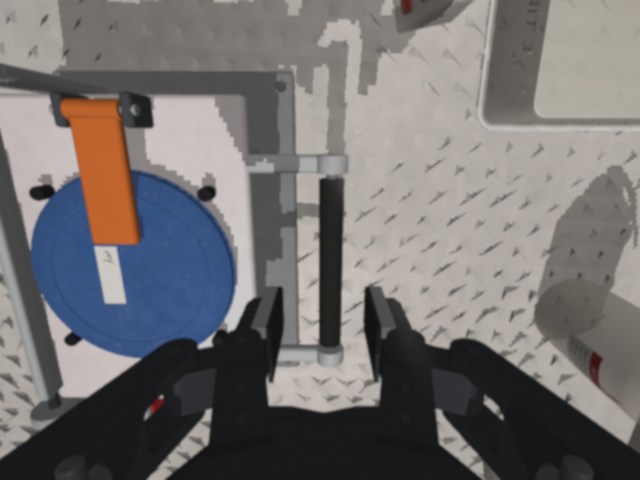

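Request:
move_arm --moves '[[0.42,[0,0.003,0.02],[0,0,0]],[0.42,[0,0,0.02],[0,0,0]],[0.42,[0,0,0.02],[0,0,0]],[0.42,[0,0,0.016],[0,0,0]],[0.42,[0,0,0],[0,0,0]],[0.0,[0,0,0],[0,0,0]],[0.0,[0,0,0],[0,0,0]],[0.0,[0,0,0],[0,0,0]],[0.0,[0,0,0],[0,0,0]],[0.0,[0,0,0],[0,0,0]]]' --grip_force 40

```text
time: 13.63
eef_pos: [0.6596, 0.1055, 0.0839]
tcp_rot: [0.681, 0.732, -0.003, -0.003]
contact_force: [-7.9, -1.3, 1.0]
opening: 0.145
finger_force: 38.9
```

```bash
python3 -c "
from fit import *
est()
arc(0,.5,14)"
```

```text
t 13.6333 xyz [0.1906 0.0029 0.0029] r 0.1906 TH 0.044 th 0.015 F [-7.9 -1.3  1. ] op 0.145 38.9
0 0.036 [0, -0.0001, -0.0067]
1 0.071 [0, -0.0004, -0.0067]
2 0.107 [0, -0.0006, -0.0067]
3 0.143 [0, -0.0008, -0.0067]
4 0.179 [0, -0.0011, -0.0066]
5 0.214 [0, -0.0013, -0.0066]
6 0.25 [0, -0.0015, -0.0065]
7 0.286 [0, -0.0018, -0.0065]
8 0.321 [0, -0.002, -0.0064]
9 0.357 [0, -0.0022, -0.0063]
0 0.393 [0, -0.0025, -0.0062]
1 0.429 [0, -0.0027, -0.0062]
2 0.464 [0, -0.0029, -0.0061]
3 0.5 [0, -0.0031, -0.0059]
```

```bash
sed -i "s/z+.0053,x-.002)/z-.0029,x-.0026)/" fit.py; python3 -c "
from fit import *
arc(0,.575,19)"
```

```text
0 0.03 [0, -0.0001, -0.0057]
1 0.061 [0, -0.0003, -0.0057]
2 0.091 [0, -0.0004, -0.0057]
3 0.121 [0, -0.0006, -0.0057]
4 0.151 [0, -0.0008, -0.0056]
5 0.182 [0, -0.0009, -0.0056]
6 0.212 [0, -0.0011, -0.0056]
7 0.242 [0, -0.0013, -0.0055]
8 0.272 [0, -0.0014, -0.0055]
9 0.303 [0, -0.0016, -0.0055]
0 0.333 [0, -0.0018, -0.0054]
1 0.363 [0, -0.0019, -0.0053]
2 0.393 [0, -0.0021, -0.0053]
3 0.424 [0, -0.0023, -0.0052]
4 0.454 [0, -0.0024, -0.0052]
5 0.484 [0, -0.0026, -0.0051]
6 0.514 [0, -0.0027, -0.005]
7 0.545 [0, -0.0029, -0.0049]
8 0.575 [0, -0.003, -0.0048]
```

Request:
move_arm --moves '[[0,[0,-0.0005,-0.0057],[0,0,0]],[0,[0,-0.0006,-0.0057],[0,0,0]],[0,[0,-0.0006,-0.0057],[0,0,0]],[0,[0,-0.0006,-0.0057],[0,0,0]],[0,[0,-0.0008,-0.0056],[0,0,0]],[0,[0,-0.0009,-0.0056],[0,0,0]],[0,[0,-0.0011,-0.0056],[0,0,0]],[0,[0,-0.0013,-0.0055],[0,0,0]],[0,[0,-0.0014,-0.0055],[0,0,0]],[0,[0,-0.0016,-0.0055],[0,0,0]]]'

```text
time: 14.47
eef_pos: [0.6513, 0.1049, 0.1392]
tcp_rot: [0.681, 0.732, -0.001, -0.001]
contact_force: [-5.6, -0.7, -3.3]
opening: 0.145
finger_force: 39.1
```

```bash
python3 -c "
from fit import *
est()"
```

```text
t 14.4667 xyz [0.1823 0.0029 0.0582] r 0.1914 TH 0.299 th 0.309 F [-5.6 -0.7 -3.3] op 0.145 39.1
```

Request:
move_arm --moves '[[0,[0,-0.002,-0.0054],[0,0,0]],[0,[0,-0.002,-0.0053],[0,0,0]],[0,[0,-0.0021,-0.0053],[0,0,0]],[0,[0,-0.0023,-0.0052],[0,0,0]],[0,[0,-0.0024,-0.0052],[0,0,0]],[0,[0,-0.0026,-0.0051],[0,0,0]],[0,[0,-0.0027,-0.005],[0,0,0]],[0,[0,-0.0029,-0.0049],[0,0,0]],[0,[0,-0.0025,-0.0038],[0,0,0]],[0,[0,0,0],[0,0,0]]]'

```text
time: 15.3
eef_pos: [0.6304, 0.1035, 0.1846]
tcp_rot: [0.681, 0.732, -0.0, -0.001]
contact_force: [-6.5, -0.0, -4.8]
opening: 0.146
finger_force: 39.2
```

```bash
python3 -c "
from fit import *
est()
arc(.57,.36,20)"
```

```text
t 15.3 xyz [0.1614 0.003  0.1036] r 0.1918 TH 0.565 th 0.571 F [-6.5 -0.  -4.8] op 0.146 39.2
0 0.56 [0, 0.0011, 0.0017]
1 0.549 [0, 0.001, 0.0017]
2 0.538 [0, 0.001, 0.0017]
3 0.528 [0, 0.001, 0.0017]
4 0.518 [0, 0.001, 0.0017]
5 0.507 [0, 0.001, 0.0017]
6 0.496 [0, 0.0009, 0.0017]
7 0.486 [0, 0.0009, 0.0017]
8 0.476 [0, 0.0009, 0.0018]
9 0.465 [0, 0.0009, 0.0018]
0 0.454 [0, 0.0009, 0.0018]
1 0.444 [0, 0.0009, 0.0018]
2 0.434 [0, 0.0008, 0.0018]
3 0.423 [0, 0.0008, 0.0018]
4 0.412 [0, 0.0008, 0.0018]
5 0.402 [0, 0.0008, 0.0018]
6 0.391 [0, 0.0008, 0.0018]
7 0.381 [0, 0.0007, 0.0018]
8 0.37 [0, 0.0007, 0.0018]
9 0.36 [0, 0.0007, 0.0018]
```

Request:
move_arm --moves '[[0,[0,0.0011,0.0017],[0,0,0]],[0,[0,0.001,0.0017],[0,0,0]],[0,[0,0.001,0.0017],[0,0,0]],[0,[0,0.001,0.0017],[0,0,0]],[0,[0,0.001,0.0017],[0,0,0]],[0,[0,0.0005,0.0008],[0,0,0]],[0,[0,0.0005,0.0008],[0,0,0]],[0,[0,0.0005,0.0008],[0,0,0]],[0,[0,0.0004,0.0008],[0,0,0]],[0,[0,0,0],[0,0,0]]]'

```text
time: 16.13
eef_pos: [0.6378, 0.104, 0.1721]
tcp_rot: [0.681, 0.732, -0.0, -0.001]
contact_force: [-5.1, 0.2, -4.7]
opening: 0.145
finger_force: 39.2
```

```bash
python3 -c "
from fit import *
est()"
```

```text
t 16.1333 xyz [0.1688 0.0029 0.0911] r 0.1918 TH 0.488 th 0.495 F [-5.1  0.2 -4.7] op 0.145 39.2
```

Request:
move_arm --moves '[[0,[0,0.0005,0.0009],[0,0,0]],[0,[0,0.0005,0.0009],[0,0,0]],[0,[0,0.0004,0.0009],[0,0,0]],[0,[0,0.0005,0.0009],[0,0,0]],[0,[0,0.0004,0.0009],[0,0,0]],[0,[0,0.0005,0.0009],[0,0,0]],[0,[0,0,0],[0,0,0]],[0,[0,0,0],[0,0,0]],[0,[0,0,0],[0,0,0]],[0,[0,0,0],[0,0,0]]]'

```text
time: 16.97
eef_pos: [0.6405, 0.1042, 0.1668]
tcp_rot: [0.681, 0.732, -0.0, -0.001]
contact_force: [-6.8, 0.3, -5.0]
opening: 0.147
finger_force: 39.2
```

```bash
python3 -c "
from fit import *
est()"
```

```text
t 16.9667 xyz [0.1715 0.0029 0.0858] r 0.1917 TH 0.456 th 0.464 F [-6.8  0.3 -5. ] op 0.147 39.2
```

Request:
move_arm --moves '[[0,[0,0.0004,0.0009],[0,0,0]],[0,[0,0.0004,0.0009],[0,0,0]],[0,[0,0.0004,0.0009],[0,0,0]],[0,[0,0.0004,0.0009],[0,0,0]],[0,[0,0.0004,0.0009],[0,0,0]],[0,[0,0.0004,0.0009],[0,0,0]],[0,[0,0,0],[0,0,0]],[0,[0,0,0],[0,0,0]],[0,[0,0,0],[0,0,0]],[0,[0,0,0],[0,0,0]]]'

```text
time: 17.8
eef_pos: [0.643, 0.1044, 0.1615]
tcp_rot: [0.681, 0.732, -0.0, -0.001]
contact_force: [-5.0, 1.1, -4.4]
opening: 0.15
finger_force: 39.3
```

```bash
python3 -c "
from fit import *
est()"
```

```text
t 17.8 xyz [0.174  0.003  0.0805] r 0.1917 TH 0.425 th 0.433 F [-5.   1.1 -4.4] op 0.15 39.3
```

Request:
move_arm --moves '[[0,[0,0.0004,0.0009],[0,0,0]],[0,[0,0.0004,0.0009],[0,0,0]],[0,[0,0.0004,0.0009],[0,0,0]],[0,[0,0.0004,0.0009],[0,0,0]],[0,[0,0.0004,0.0009],[0,0,0]],[0,[0,0,0],[0,0,0]],[0,[0,0,0],[0,0,0]],[0,[0,0,0],[0,0,0]],[0,[0,0,0],[0,0,0]],[0,[0,0,0],[0,0,0]]]'

```text
time: 18.63
eef_pos: [0.6449, 0.1045, 0.157]
tcp_rot: [0.681, 0.732, -0.0, -0.001]
contact_force: [-5.6, 0.8, -4.5]
opening: 0.147
finger_force: 39.3
```

```bash
python3 -c "
from fit import *
est()"
```

```text
t 18.6333 xyz [0.1759 0.0029 0.076 ] r 0.1916 TH 0.399 th 0.408 F [-5.6  0.8 -4.5] op 0.147 39.3
```

Request:
move_arm --moves '[[0,[0,0.0003,0.0009],[0,0,0]],[0,[0,0.0003,0.0009],[0,0,0]],[0,[0,0.0004,0.0009],[0,0,0]],[0,[0,0.0003,0.0009],[0,0,0]],[0,[0,0,0],[0,0,0]],[0,[0,0,0],[0,0,0]],[0,[0,0,0],[0,0,0]],[0,[0,0,0],[0,0,0]],[0,[0,0,0],[0,0,0]],[0,[0,0,0],[0,0,0]]]'

```text
time: 19.47
eef_pos: [0.6461, 0.1046, 0.1541]
tcp_rot: [0.681, 0.732, -0.001, -0.001]
contact_force: [-8.2, 1.0, -1.7]
opening: 0.144
finger_force: 39.5
```

```bash
python3 -c "
from fit import *
est()
snap('side','s6.png');im=cv2.imread('pics/s6.png')
cv2.imwrite('pics/s6c.png',cv2.convertScaleAbs(cv2.resize(im[200:310,275:365],None,fx=5.4,fy=5.4,interpolation=cv2.INTER_CUBIC),alpha=1.4,beta=20))"
```

```text
t 19.4667 xyz [0.1771 0.0029 0.0731] r 0.1916 TH 0.383 th 0.392 F [-8.2  1.  -1.7] op 0.144 39.5
```

Request:
move_arm --moves '[[0,[0,0,0.0007],[0,0,0]],[0,[0,0,0.0007],[0,0,0]],[0,[0,0,0.0006],[0,0,0]],[0,[0,0,0],[0,0,0]],[0,[0,0,0],[0,0,0]],[0,[0,0,0],[0,0,0]],[0,[0,0,0],[0,0,0]],[0,[0,0,0],[0,0,0]],[0,[0,0,0],[0,0,0]],[0,[0,0,0],[0,0,0]]]'

```text
time: 20.35
eef_pos: [0.6466, 0.1046, 0.153]
tcp_rot: [0.681, 0.732, -0.0, -0.0]
contact_force: [-7.8, 0.5, -0.0]
opening: 0.149
finger_force: 39.6
```

```bash
python3 -c "
from fit import *
est()"
```

```text
t 20.35 xyz [0.1775 0.0029 0.072 ] r 0.1916 TH 0.376 th 0.385 F [-7.8  0.5 -0. ] op 0.149 39.6
```

View pics/s6c.png

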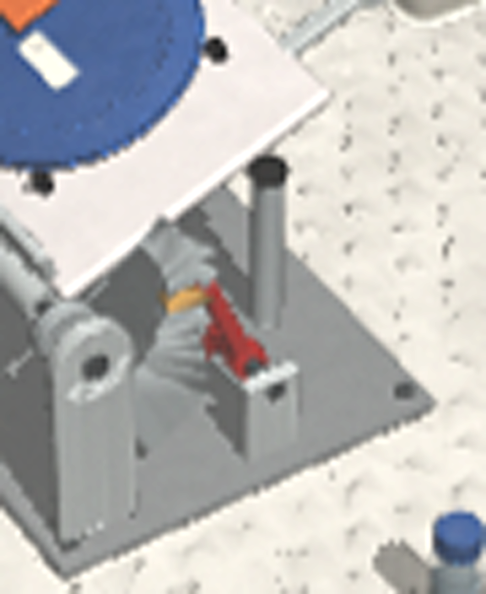

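Request:
move_arm --moves '[[0,[0,0,0.0007],[0,0,0]],[0,[0,0,0.0007],[0,0,0]],[0,[0,0,0.0006],[0,0,0]],[0,[0,0,0],[0,0,0]],[0,[0,0,0],[0,0,0]],[0,[0,0,0],[0,0,0]],[0,[0,0,0],[0,0,0]],[0,[0,0,0],[0,0,0]],[0,[0,0,0],[0,0,0]],[0,[0,0,0],[0,0,0]]]'

```text
time: 21.18
eef_pos: [0.647, 0.1046, 0.152]
tcp_rot: [0.681, 0.732, 0.0, 0.0]
contact_force: [-8.5, 0.4, 2.4]
opening: 0.147
finger_force: 39.9
```

```bash
python3 -c "
from fit import *
est()"
```

```text
t 21.1833 xyz [0.178  0.0029 0.071 ] r 0.1916 TH 0.371 th 0.38 F [-8.5  0.4  2.4] op 0.147 39.9
```

Request:
move_arm --moves '[[0,[0,0,0.001],[0,0,0]],[0,[0,0,0.001],[0,0,0]],[0,[0,0,0.001],[0,0,0]],[0,[0,0,0],[0,0,0]],[0,[0,0,0],[0,0,0]],[0,[0,0,0],[0,0,0]],[0,[0,0,0],[0,0,0]],[0,[0,0,0],[0,0,0]],[0,[0,0,0],[0,0,0]],[0,[0,0,0],[0,0,0]]]'

```text
time: 22.02
eef_pos: [0.6476, 0.1047, 0.1505]
tcp_rot: [0.681, 0.732, 0.001, 0.001]
contact_force: [-9.7, -0.6, 5.4]
opening: 0.147
finger_force: 40.3
```

```bash
python3 -c "
from fit import *
est()"
```

```text
t 22.0167 xyz [0.1785 0.0029 0.0695] r 0.1916 TH 0.362 th 0.371 F [-9.7 -0.6  5.4] op 0.147 40.3
```

Request:
move_arm --moves '[[0,[0,0,-0.001],[0,0,0]],[0,[0,0,-0.001],[0,0,0]],[0,[0,0,-0.001],[0,0,0]],[0,[0,0,0],[0,0,0]],[0.2,[0,0,0],[0,0,0]],[0.3,[0,0,0],[0,0,0]],[0.45,[0,0,0],[0,0,0]],[0.45,[0,0,0],[0,0,0]],[0.45,[0,0,0],[0,0,0]],[0.45,[0,0,0],[0,0,0]]]'

```text
time: 22.85
eef_pos: [0.6477, 0.1042, 0.15]
tcp_rot: [0.681, 0.732, 0.001, 0.001]
contact_force: [-0.5, -0.1, 0.1]
opening: 0.448
finger_force: 0.0
```

Request:
move_arm --moves '[[0.45,[0,0,-0.005],[0,0,0]],[0.45,[0,0,-0.01],[0,0,0]],[0.45,[0,0,-0.02],[0,0,0]],[0.45,[0,0,-0.03],[0,0,0]],[0.45,[0,0,-0.03],[0,0,0]],[0.45,[0,0,-0.03],[0,0,0]],[0.45,[0,0,-0.02],[0,0,0]],[0.45,[0,0,0],[0,0,0]],[0.45,[0,0,0],[0,0,0]],[0.45,[0,0,0],[0,0,0]]]'

```text
time: 23.68
eef_pos: [0.6465, 0.1043, 0.2935]
tcp_rot: [0.681, 0.732, -0.0, -0.0]
contact_force: [-0.4, -0.6, -0.3]
opening: 0.446
finger_force: 0.0
```

```bash
python3 -c "
from fit import *
est()
snap('side','s7.png');im=cv2.imread('pics/s7.png')
cv2.imwrite('pics/s7c.png',cv2.convertScaleAbs(cv2.resize(im[140:330,215:385],None,fx=3.15,fy=3.15,interpolation=cv2.INTER_CUBIC),alpha=1.4,beta=20))"
```

```text
t 23.6833 xyz [0.1774 0.0027 0.2125] r 0.2769 TH 0.876 th 0.875 F [-0.4 -0.6 -0.3] op 0.446 0.0
```

View pics/s7c.png

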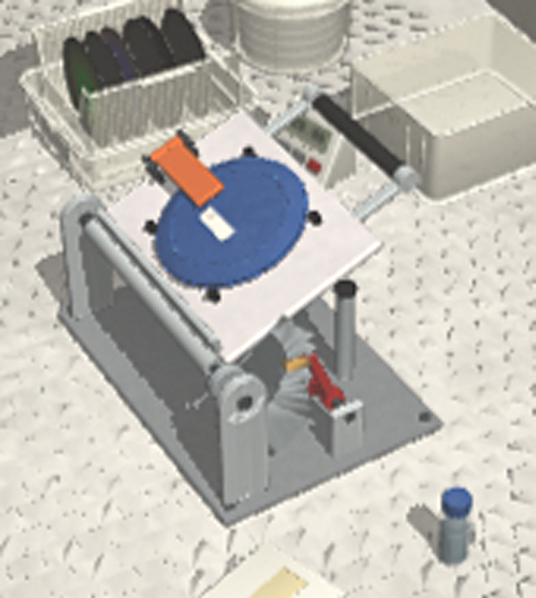

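```bash
python3 -c "
from fit import *
for th in (.27,.33,.36,.39,.42,.45,.5):print(th,proj('side',[B([*P,th],.188,.052,0),B([*P,th],.188,-.052,0),B([*P,th],.143,-.095,.004)]).round(1).tolist())
print((383/3.15+215,243/3.15+140))"
```

```text
0.27 [[317.6, 178.5], [342.7, 201.0], [337.1, 220.8]]
0.33 [[316.4, 175.1], [341.7, 197.7], [336.2, 218.3]]
0.36 [[315.7, 173.5], [341.1, 196.0], [335.6, 217.1]]
0.39 [[315.0, 171.9], [340.4, 194.4], [335.0, 215.9]]
0.42 [[314.2, 170.3], [339.6, 192.8], [334.4, 214.8]]
0.45 [[313.3, 168.8], [338.8, 191.3], [333.7, 213.7]]
0.5 [[311.8, 166.3], [337.3, 188.8], [332.4, 211.9]]
(336.58730158730157, 217.14285714285714)
```

```bash
python3 -c "
from plant import *
print(sign_off())"
```

```text
the job is handed in; nothing more can be done
None
```

The job is handed in at about 24 s of the 58 s allowed, but `sign_off()` returned no verdict, so I don't know the result. The clamp is down over the shipper and the board is propped on its pawl at about 0.37 rad, a tilt that fits only the second notch. The pawl took the load before I let go, and the gripper is clear. The vial and timer look unmoved in the last picture, which shows only the edge of the carton, and nothing touched any of the three.

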